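# Lock the folder rack

## Task

The folder rack's locking bar has been left handle-first in a cubby of the desk organiser, with only its tip sticking out. Take it out and slide it, tip first, through both eyelets on the front of the rack, entering at the yellow one, until the shoulder of its yellow handle is right up against the yellow eyelet; you will have to put it down on the way and take it again by the handle. Let go of it, and leave the folders and the other things on the desk where they stand.

Things in the scene. Friction and masses are not known exactly. Their poses are not given: they have to be found in the camera images.
- bar: Loose locking bar, 0.12 kg: round aluminium shaft, 18 mm diameter, 140 mm along the body's +y, last 9 mm tapered to 10 mm; flat yellow handle 60 mm long (along -y), 34 mm wide (x), 18 mm thick (z), whose flat front end is the shoulder. Origin on the underside, 9 mm below the shaft's axis, at the shoulder. At the start only some 65 mm of the tip end is out of the cubby.
- bar_tip (a point): centre of the bar's tip end, on the shaft's axis, 140 mm along +y from the shoulder
- bar_shoulder (a point): point on the shaft's axis in the plane of the handle's shoulder
- bar_grip (a point): middle of the yellow handle, 30 mm behind the shoulder, on the shaft's axis
- rack: Wooden folder rack, fixed, 200 (x) by 120 (y) mm, walls 76 mm high, three slots along x; origin on the desk under its middle. At its -x end stand two eyelet plates, 44 by 44 mm, 12 mm thick (y), 33 to 77 mm above the desk, with 21 mm holes on one line along y, 55 mm above the desk, 30 mm before the slots. Yellow plate at the -y end, steel at +y; 120 mm over both outer faces.
- near_eyelet (a point): centre of the yellow eyelet's hole at its outer (-y) face, where the bar enters and where the handle's shoulder must end; the rack's axes (the hole runs along y)
- far_eyelet (a point): centre of the steel eyelet's hole at its inner (-y) face, 108 mm along +y from near_eyelet
- organiser: Low wooden desk organiser, fixed, 200 mm (x) by 160 mm (y) by 54 mm high, with a green memo pad on top (to 70 mm). Origin on the desk under its middle. Two cubbies open to its +y face, floor 20 mm above the desk, 26 mm clear height; the bar is in the -x one, which is 55 mm wide.
- cubby_mouth (a point): middle of the floor edge of the bar's cubby at the organiser's +y face, 20 mm above the desk; the organiser's axes (+y points out of the cubby)
- folder_blue: blue plastic folder, loose, 190 by 25 by 160 mm high, upright in the rack's middle slot; origin under its middle
- folder_green: green plastic folder, same size, in the rack's +y slot; origin under its middle
- stapler: red stapler, loose, about 135 by 36 by 60 mm high; origin under its middle
- hole_punch: stainless steel hole punch, loose, about 95 by 110 by 66 mm high; origin under its middle
- pen_cup: glass pen cup, loose, 76 mm wide, 100 mm high with pens to 160 mm; origin under its middle
- mug: white mug, loose, 80 mm wide, 90 mm high, handle to its +y; origin under its middle

How it is judged (in metres and radians):
On the way, in this order (a step that is already met when the one before it is completed fails the run):
1. the bar has been drawn right out of the cubby (its shoulder 60 mm or more outside the cubby's mouth) (y of bar_shoulder in the frame of cubby_mouth above 0.06 m), for 0.1 s.
2. the bar's tip is through the yellow eyelet, entered from the yellow side (y of bar_tip in the frame of near_eyelet above 0.014 m and y of bar_shoulder in the frame of near_eyelet below -0.06 m and x of bar_tip in the frame of near_eyelet between -0.008 and 0.008 m and z of bar_tip in the frame of near_eyelet between -0.008 and 0.008 m), for 0.1 s.
At the end, for the whole second after the job is handed in: The bar lies through both eyelets, along their common line (within 0.06 rad), its tip out beyond the steel eyelet, its handle's shoulder within 8 mm of the centre of the yellow eyelet's outer face, at rest and released (distance between bar_shoulder and near_eyelet below 0.008 m and y of bar_tip in the frame of far_eyelet above 0.02 m and angle between the y axis of bar and the y axis of rack, either way round below 0.06 rad and linear speed of bar below 0.02 m/s); the robot touches nothing.
It fails at once if a folder, the stapler, the hole punch, the pen cup or the mug is shifted by more than 30 mm or tipped over (distance of any of folder_blue, folder_green, stapler, hole_punch, pen_cup, mug from where it was at the start of the episode above 0.03 m or angle between any of folder_blue, folder_green, stapler, hole_punch, pen_cup, mug's own z axis and vertical above 0.5 rad).
It also fails if it takes over 58 s, if anything falls off the work surface, if the arm or the gripper's body presses on something with over 40 N, if the wrist force passes 120 N, or if a joint passes its speed limit or range.

## Robot

A 6-joint arm with a two-finger parallel gripper is mounted at the origin on the work surface. World frame = base frame: x ahead of the robot, y to its left, z up, the work surface at z = 0. Lengths are in m, angles in degrees, forces in N, time in s.
With the tool pointing down it reaches from about 0.4 to 0.825 m from the base axis. Payload 7 kg.
Tool frame: the origin (TCP) lies midway between the tips of the shut fingers; the grasp point (between the pads) lies 19 mm behind it (r.grip_depth is the distance from the TCP to the grasp point, in m); z points along the fingers, y is the line along which they close (so a half turn about z gives the same grasp; the last joint's range is limited). The gripper opens to 88 mm and grips with 3 to 60 N. Pads are 19 mm wide; open, the fingers measure 130 mm over their backs; the gripper's body (78 mm by 193 mm) begins 47 mm behind the grasp point.
Start: joints at [90.189, 20.546, 0.682, 0, -70.136, -16.507], TCP at [0.19, 0.648, 0.227] pointing down, gripper open.
Joint ranges: [-176.03, 176.03], [-82.01, 121.73], [-58.28, 71.71], [-173.87, 95.51], [-174.79, -0.11], [-173.66, 173.66]. Speed limits (degrees/s): [136.94, 136.94, 172.46, 180, 180, 180].

## Interface

Orientations are given as [roll, pitch, yaw] about the fixed x, y, z axes, in that order (R = Rz(yaw) Ry(pitch) Rx(roll)).
In Python, from plant import r, capture, close_job, search_frame, outline_of gives the robot as it stands.
- The arm moves only by the shell command python3 -m creep 'ROWS' [FORCE]. ROWS is JSON, a list of rows, each a list of 7 numbers: the finger opening in mm, from 0 to 87.6, then the shift along the world's x, y, z in units of 25 mm (1.0 is 25 mm), then the turn, a rotation vector about the world's x, y, z in degrees. In form: [[hand, x, y, z, ax, ay, az], ...]. A call has 1 to 8 rows; each row shifts and turns the commanded pose from where the row before left it; what a row does not reach is not made up. A row lasts 1/12 s, in which the tool goes at most 41.7 mm and 7.16 degrees, less where a joint would pass 70% of its speed; a pose out of reach is approached as far as the arm can. A call is refused whole if a number of a shift passes 1 or a number of a turn 7.16, either way. A call with a gripper value outside its range is refused whole. The fingers move at their own pace and stop on an object; FORCE is the grip in N (left out, the last holds). Time passes only in rows, so rows that do not move let the fingers close. It gives the time, the measured TCP pose, the force, the opening and the grip force at its end, in the units of the state.
- r.get_state(): the state, without advancing time (a new reading comes with each control period).
- capture(name): name is "scene" or "top"; returns a dict with "frame" (420x560x3 uint8, red, green, blue), "K" (3x3 intrinsics, pixels), "origin" and "rotation" of the camera in the world. Camera axes: x right, y down, z forward; pixel columns grow to the right and rows downward; lengths in m; the calibration is good to about 2 mm. A picture is of the moment at which its call begins. There is no depth.
- close_job(): hands the job in; it is judged then, once.
Trained networks look in a picture, given as the dict that the camera call returned (one of the last four; its "shot" number tells which), for a name from the list of things; names that differ only in an ending like _2 or _b are one class to them, and where a whole thing is asked for, a point or a joint stands for the part that bears it (a point fixed in the world has none). Each returns a list of dicts, best first, with "conf" (0 to 1); they miss things now and then, are a little off and sometimes report something else, mostly with a low value. They report only what shows in the picture. A call takes as long as a camera call.
- search_frame(picture, target): "bbox" ([left, top, right, bottom] in pixels, round what is visible of it).
- outline_of(picture, target): "region" (420x560 bool, what is visible of it) and "bbox" ([left, top, right, bottom] in pixels, round what is visible of it).
The state is a dict: "time_s": time; "joints": joint angles; "qd": joint speeds; "joint_torque": joint torques, N m; "tcp_pos": TCP position; "eef_rot": TCP orientation; "contact_force": force on the tool from outside, world axes, zero at the start; "moment": the same for the moment, N m; "gripper_width": finger opening in m; "gripper_force": force on a finger pad.
Only numpy, scipy, OpenCV 4.12 (cv2) and the standard library are available. Lean on these libraries where they do the work, as an engineer would, in place of code of your own. Each camera call takes 0.05 s, during which the arm holds its last target. There are 200 camera calls.

## Working session

There is one attempt and no reset: what is moved stays moved. The work goes in short steps, Python scripts to look and compute and a shell command to move; the robot and the scene stay as the last step left them, time stands still between calls to the robot, and variables do not carry over. Pictures are saved under pics/ and viewed, at most 10 in all, crops included, and the job is handed in when it is done.

```bash
mkdir -p pics; ls; python3 - <<'E'
from plant import *
import cv2,numpy as np
for n in("scene","top"):
    p=capture(n); cv2.imwrite(f"pics/{n}0.png",p["frame"][:,:,::-1])
    print(n,p["K"].tolist(),np.round(p["origin"],3),np.round(p["rotation"],3).tolist())
    for t in("bar","rack","organiser","near_eyelet","folder_blue","stapler","hole_punch","pen_cup","mug"):
        try:
            for d in search_frame(p,t)[:2]: print(t,np.round(d["bbox"]),round(d["conf"],2))
        except Exception as e: print(t,e)
print(r.get_state())
E
```

```text
pics
scene [[405.3312419414489, 0.0, 279.8423018444096], [0.0, 405.3312419414489, 200.48378527066524], [0.0, 0.0, 1.0]] [ 1.29  -0.353  0.936] [-137.701, 0.285, 59.203]
bar [188. 220. 213. 231.] 0.59
rack [283. 170. 371. 236.] 0.92
rack [192. 222. 209. 230.] 0.66
organiser [129. 215. 205. 300.] 0.72
near_eyelet [284. 167. 371. 233.] 0.91
folder_blue [307. 146. 367. 216.] 0.71
stapler [298. 219. 339. 266.] 0.58
mug [328. 114. 363. 147.] 0.56
top [[536.6934551242954, 0.0, 274.2493923399241], [0.0, 536.6934551242954, 208.166221228806], [0.0, 0.0, 1.0]] [0.352 0.064 1.44 ] [-168.895, -1.033, -90.327]
bar [345. 237. 368. 243.] 0.73
bar [ 95. 270. 144. 302.] 0.62
rack [196. 156. 243. 262.] 0.82
rack [180. 152. 206. 238.] 0.4
organiser [365. 185. 437. 267.] 0.91
near_eyelet [191. 155. 246. 262.] 0.69
near_eyelet [364. 128. 400. 168.] 0.4
folder_blue [198. 152. 225. 238.] 0.82
stapler [250. 136. 268. 185.] 0.76
hole_punch [296. 132. 336. 169.] 0.67
pen_cup [361. 130. 399. 167.] 0.93
pen_cup [345. 238. 370. 242.] 0.37
{'time_s': 1.0, 'joints': array([ 9.01903751e+01,  2.05438707e+01,  6.81830398e-01, -3.27055646e-04,
       -7.01329519e+01, -1.65068826e+01]), 'qd': array([-0.10197787,  0.04879012, -0.06143335,  0.05600196,  0.07232876,
        0.11330142]), 'joint_torque': array([-6.61684571e-04, -5.82387257e+01,  2.93309051e+01,  7.00255483e+00,
        1.26530102e-02, -1.67391306e-05]), 'tcp_pos': array([0.18964658, 0.64780457, 0.22658736]), 'eef_rot': array([-1.79995286e+02,  1.71781398e-03, -1.63166185e+01]), 'contact_force': array([ 0.60294533,  0.7309429 , -0.08583692]), 'moment': array([-0.01168206, -0.03534411,  0.02822943]), 'gripper_force': 0.0, 'gripper_width': 0.08766115877619024}
```

```bash
python3 - <<'E'
import cv2
a=cv2.imread("pics/top0.png")
cv2.imwrite("pics/top0c.png",cv2.resize(a[110:320,170:450],(800,600),interpolation=cv2.INTER_CUBIC))
E
```

```text
(no output)
```

View pics/scene0.png

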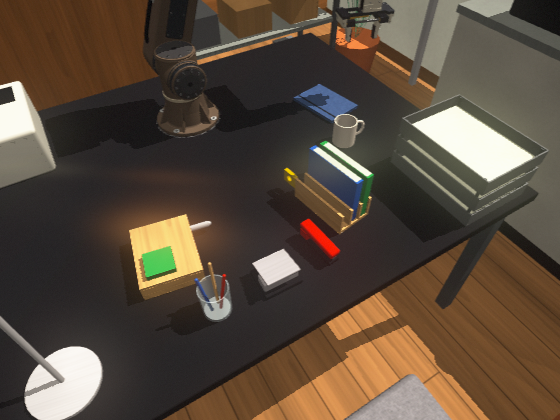

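View pics/top0c.png

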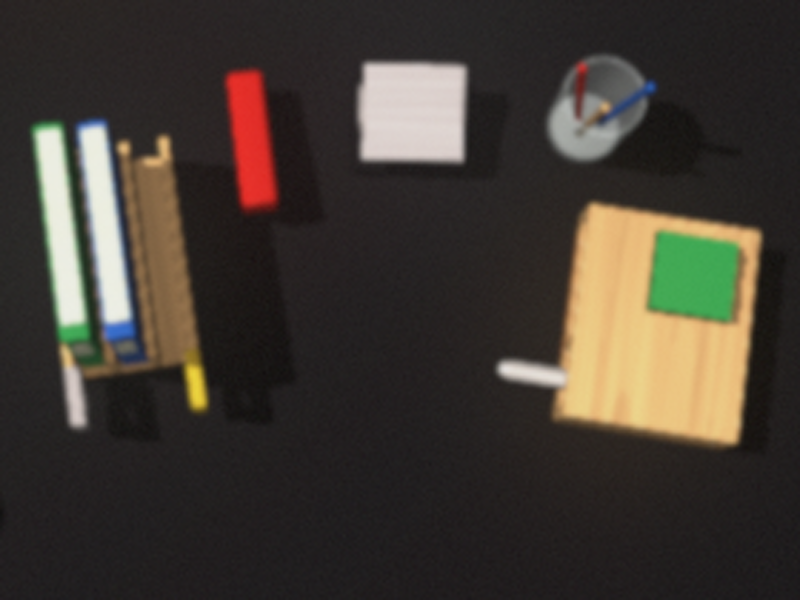

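The scene image shows the bar tip at (190–211, 226) pointing from the organiser towards the yellow eyelet at (290, 176). The top crop shows yellow at crop (196, 380), steel at (74, 395), the bar tip at (498, 371) and the organiser corners. The bar and the holes both run roughly along world +y.

```bash
cat > h.py <<'E'
from plant import *
import cv2,numpy as np
from scipy.spatial.transform import Rotation as Ro
from scipy.optimize import least_squares
def cam(p): return p["K"],np.array(p["origin"]),Ro.from_euler("xyz",p["rotation"],degrees=True).as_matrix()
def proj(p,X):
    K,o,R=cam(p); c=(np.atleast_2d(X)-o)@R; return c[:,:2]/c[:,2:]*[K[0,0],K[1,1]]+K[:2,2]
def back(p,uv,z):
    K,o,R=cam(p); uv=np.atleast_2d(uv); d=np.c_[(uv-K[:2,2])/[K[0,0],K[1,1]],np.ones(len(uv))]@R.T
    return o+d*((z-o[2])/d[:,2])[:,None]
def yellow(p):
    h=cv2.cvtColor(p["frame"],cv2.COLOR_RGB2HSV); return cv2.inRange(h,(22,150,90),(34,255,255))
E
python3 - <<'E'
from h import *
p=capture("top"); s=capture("scene")
np.set_printoptions(precision=4,suppress=True)
C=lambda L:np.array(L)/2.857+[170,110]
print("org",back(p,C([(588,203),(760,230),(740,443),(553,418)]),.054))
print("bar tip,mouth",back(p,C([(498,369),(565,379)]),.029))
print("yel -y edge far/near x",back(p,C([(200,350),(207,408)]),.077))
print("steel +y edge",back(p,C([(63,370),(69,428)]),.077))
for n,q in(("top",p),("scene",s)):
    m=yellow(q); k,l,st,ce=cv2.connectedComponentsWithStats(m)
    for i in range(1,k):
        if st[i,4]>10: print(n,st[i],ce[i])
    for t in("bar","organiser"):
        for d in outline_of(q,t)[:1]:
            c,_=cv2.findContours(d["region"].astype(np.uint8),0,1); c=max(c,key=cv2.contourArea)
            print(n,t,d["conf"],cv2.minAreaRect(c),cv2.boxPoints(cv2.minAreaRect(c)).tolist())
E
```

```text
org [[ 0.697  -0.2336  0.054 ]
 [ 0.6709 -0.3936  0.054 ]
 [ 0.4727 -0.3626  0.054 ]
 [ 0.496  -0.1932  0.054 ]]
bar tip,mouth [[ 0.5445 -0.1483  0.029 ]
 [ 0.5349 -0.2104  0.029 ]]
yel -y edge far/near x [[0.5559 0.1265 0.077 ]
 [0.5037 0.1199 0.077 ]]
steel +y edge [[0.5383 0.2487 0.077 ]
 [0.4864 0.2421 0.077 ]]
top [234 233   9  21 136] [238.0735 243.6544]
top bar 0.66 ((356.4864501953125, 240.58106994628906), (21.536266326904297, 6.247161388397217), 9.462322235107422) [[345.351318359375, 241.8918914794922], [346.37835693359375, 235.72972106933594], [367.62158203125, 239.27024841308594], [366.59454345703125, 245.4324188232422]]
scene [284 168  14  16 124] [289.5726 175.2984]
scene bar 0.43 ((199.7547149658203, 225.1415252685547), (7.005387783050537, 20.878803253173828), 74.05460357666016) [[188.7547149658203, 224.6415252685547], [208.83018493652344, 218.9056854248047], [210.7547149658203, 225.6415252685547], [190.6792449951172, 231.3773651123047]]
scene organiser 0.84 ((164.88687133789062, 256.55255126953125), (72.36786651611328, 66.13385009765625), 74.53878784179688) [[123.37047576904297, 230.49325561523438], [187.1110076904297, 212.86288452148438], [206.40325927734375, 282.6118469238281], [142.66273498535156, 300.2422180175781]]
```

```bash

python3 -m creep '[[87.6,0.5,-1,0,0,0,-2.6],[87.6,0.5,-1,0,0,0,-2.6],[87.6,0.5,-1,0,0,0,-2.6],[87.6,0.5,-1,0,0,0,-2.6],[87.6,0.5,-1,0,0,0,-2.6],[87.6,0.5,-1,0,0,0,-2.6],[87.6,0.5,-1,0,0,0,-2.6],[87.6,0.5,-1,0,0,0,-2.6]]'
python3 -m creep '[[87.6,0.5,-1,0,0,0,-2.6],[87.6,0.5,-1,0,0,0,-2.6],[87.6,0.5,-1,0,0,0,-2.6],[87.6,0.5,-1,0,0,0,-2.6],[87.6,0.5,-1,0,0,0,-2.6],[87.6,0.5,-1,0,0,0,-2.6],[87.6,0.5,-1,0,0,0,-2.6],[87.6,0.5,-1,0,0,0,-2.6]]'
python3 -m creep '[[87.6,0.4,-1,0,0,0,-2.6],[87.6,0.4,-1,0,0,0,-2.6],[87.6,0.4,-1,0,0,0,-2.6],[87.6,0.4,-1,0,0,0,-2.6],[87.6,0.4,-1,0,0,0,-2.6],[87.6,0.4,-1,0,0,0,-2.6],[87.6,0.4,-1,0,0,0,-2.6],[87.6,0.4,-1,0,0,0,-2.6]]'
python3 -m creep '[[87.6,0.4,-1,0,0,0,-2.6],[87.6,0.4,-1,0,0,0,-2.6],[87.6,0.4,-1,0,0,0,-2.6],[87.6,0.4,-1,0,0,0,-2.6],[87.6,0.4,-1,0,0,0,-2.6],[87.6,0.4,-1,0,0,0,-2.6],[87.6,0.4,-1,0,0,0,-2.6],[87.6,0,-0.5,0,0,0,0]]'
```

```text
time_s: 1.97
tcp_pos: [0.2901, 0.4465, 0.2267]
eef_rot: [-180.0, 0.0, -37.2]
contact_force: [0.9, 0.6, 0.5]
gripper_width: 0.0874
gripper_force: 0.0
time_s: 2.63
tcp_pos: [0.39, 0.2465, 0.2269]
eef_rot: [-180.0, 0.0, -58.0]
contact_force: [0.2, 0.8, -1.1]
gripper_width: 0.0881
gripper_force: 0.0
time_s: 3.3
tcp_pos: [0.47, 0.0465, 0.2269]
eef_rot: [-180.0, 0.0, -78.8]
contact_force: [0.8, 0.7, 1.1]
gripper_width: 0.0876
gripper_force: 0.0
time_s: 3.97
tcp_pos: [0.5408, -0.1421, 0.2263]
eef_rot: [-180.0, -0.0, -97.1]
contact_force: [0.2, -0.2, 0.4]
gripper_width: 0.0877
gripper_force: 0.0
```

```bash

python3 -m creep '[[87.6,0,-0.6,-1,0,0,-1.7],[87.6,0,-0.5,-1,0,0,0],[87.6,0,0,-1,0,0,0],[87.6,0,0,-1,0,0,0],[87.6,0,0,-1,0,0,0],[87.6,0,0,-1,0,0,0],[87.6,0,0,-1,0,0,0],[87.6,0,0,-0.6,0,0,0]]'
python3 -m creep '[[87.6,0,0,-0.6,0,0,0],[87.6,0,0,-0.4,0,0,0],[10,0,0,0,0,0,0],[10,0,0,0,0,0,0],[10,0,0,0,0,0,0],[10,0,0,0,0,0,0],[10,0,0,0,0,0,0],[10,0,0,0,0,0,0]]' 40
```

```text
time_s: 4.63
tcp_pos: [0.5382, -0.167, 0.0342]
eef_rot: [179.9, -0.0, -98.6]
contact_force: [-0.3, -0.2, 0.5]
gripper_width: 0.0873
gripper_force: 0.0
time_s: 5.3
tcp_pos: [0.5401, -0.1672, 0.0123]
eef_rot: [-179.9, 0.0, -98.6]
contact_force: [0.8, 0.0, 0.3]
gripper_width: 0.0531
gripper_force: 0.0
```

```bash

python3 -m creep '[[10,0,0,0,0,0,0],[10,0,0,0,0,0,0],[10,0,0,0,0,0,0],[10,0,0,0,0,0,0],[10,0,0,0,0,0,0],[10,0,0,0,0,0,0],[10,0,0,0,0,0,0],[10,0,0,0,0,0,0]]' 40
```

```text
time_s: 5.97
tcp_pos: [0.5398, -0.1672, 0.0116]
eef_rot: [-180.0, -0.0, -98.6]
contact_force: [0.7, 0.0, -0.4]
gripper_width: 0.0167
gripper_force: 39.8
```

```bash

python3 -m creep '[[10,0.12,0.8,0,0,0,0],[10,0.12,0.8,0,0,0,0],[10,0.12,0.8,0,0,0,0],[10,0.12,0.8,0,0,0,0],[10,0.12,0.8,0,0,0,0],[10,0.12,0.8,0,0,0,0],[10,0.12,0.8,0,0,0,0],[10,0.12,0.8,0,0,0,0]]'
python3 - <<'E'
from h import *
p=capture("top"); 
cv2.imwrite("pics/t1.png",cv2.resize(p["frame"][110:320,170:450,::-1],(800,600),interpolation=cv2.INTER_CUBIC))
E
```

```text
time_s: 6.63
tcp_pos: [0.5633, -0.0063, 0.0113]
eef_rot: [180.0, -0.0, -98.6]
contact_force: [-0.5, -1.1, -0.9]
gripper_width: 0.0168
gripper_force: 39.8
```

View pics/t1.png

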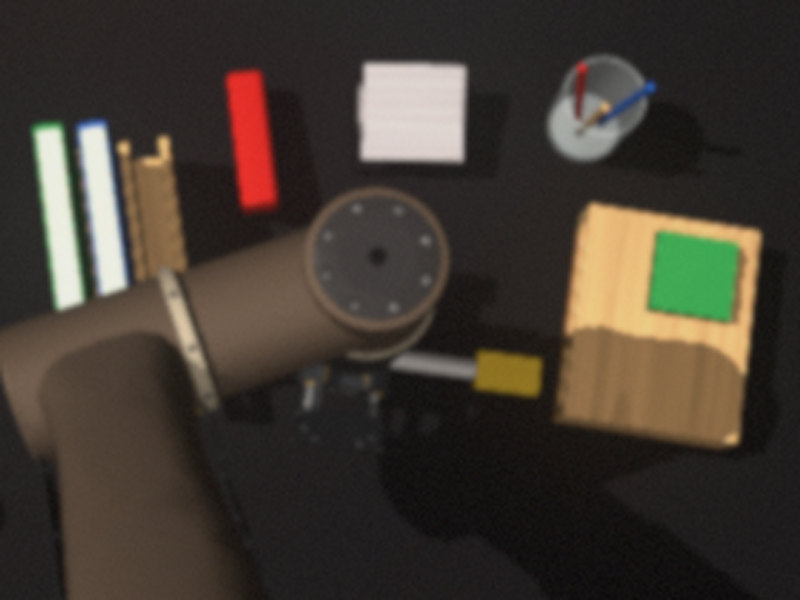

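The picture shows the bar drawn clear: its handle spans crop x 475–542, lies flat, and is off the organiser (face at about x 565). Next I turn it to the rack's heading and set it down.

```bash

python3 -m creep '[[10,0,0,0.4,0,0,0],[10,-0.2,0.5,0,0,0,4.1],[10,-0.2,0.5,0,0,0,4.1],[10,-0.2,0.5,0,0,0,4.1],[10,-0.2,0.5,0,0,0,4.1],[10,0,0,-0.4,0,0,0],[10,0,0,-0.3,0,0,0],[10,0,0,0,0,0,0]]'
python3 -m creep '[[60,0,0,0,0,0,0],[60,0,0,0,0,0,0],[60,0,0,0,0,0,0],[60,0,0,0,0,0,0],[60,0,0,0,0,0,0],[60,0,0,0,0,0,0],[60,0,0,1,0,0,0],[60,0,0,1,0,0,0]]'
python3 -m creep '[[87.6,0,-1,1,0,0,0],[87.6,0,-1,1,0,0,0],[87.6,0,-1,1,0,0,0],[87.6,0,-1,1,0,0,0],[87.6,0,-1,0,0,0,0],[87.6,0,-1,0,0,0,0],[87.6,0,0,0,0,0,0],[87.6,0,0,0,0,0,0]]'
python3 - <<'E'
from h import *
p=capture("top"); s=capture("scene")
b=s["frame"][130:280,150:350,::-1]
cv2.imwrite("pics/s2.png",cv2.resize(b,(800,600),interpolation=cv2.INTER_CUBIC))
cv2.imwrite("pics/t2.png",cv2.resize(p["frame"][110:320,170:450,::-1],(800,600),interpolation=cv2.INTER_CUBIC))
for n,q in(("top",p),("scene",s)):
    m=yellow(q); k,l,st,ce=cv2.connectedComponentsWithStats(m)
    for i in range(1,k):
        if st[i,4]>10: print(n,st[i],ce[i],back(q,ce[i],.018 ))
E
```

```text
time_s: 7.35
tcp_pos: [0.5424, 0.0417, 0.0025]
eef_rot: [179.8, -0.0, -82.4]
contact_force: [-0.8, 0.1, -1.6]
gripper_width: 0.017
gripper_force: 39.8
time_s: 8.02
tcp_pos: [0.5425, 0.0423, 0.0535]
eef_rot: [179.8, -0.1, -82.2]
contact_force: [0.2, 0.4, 0.2]
gripper_width: 0.0589
gripper_force: 0.0
time_s: 8.68
tcp_pos: [0.5434, -0.1083, 0.1542]
eef_rot: [-180.0, 0.0, -82.4]
contact_force: [0.5, 0.1, -0.6]
gripper_width: 0.0873
gripper_force: 0.0
top [317 234  11   8  70] [322.11428571 237.48571429] [[ 0.55065084 -0.09050663  0.018     ]]
scene [284 168  14  17  96] [289.63541667 174.79166667] [[0.49025037 0.15544473 0.018     ]]
scene [216 215  23  20 246] [227.30081301 224.37398374] [[ 0.57260401 -0.10850454  0.018     ]]
```

View pics/s2.png

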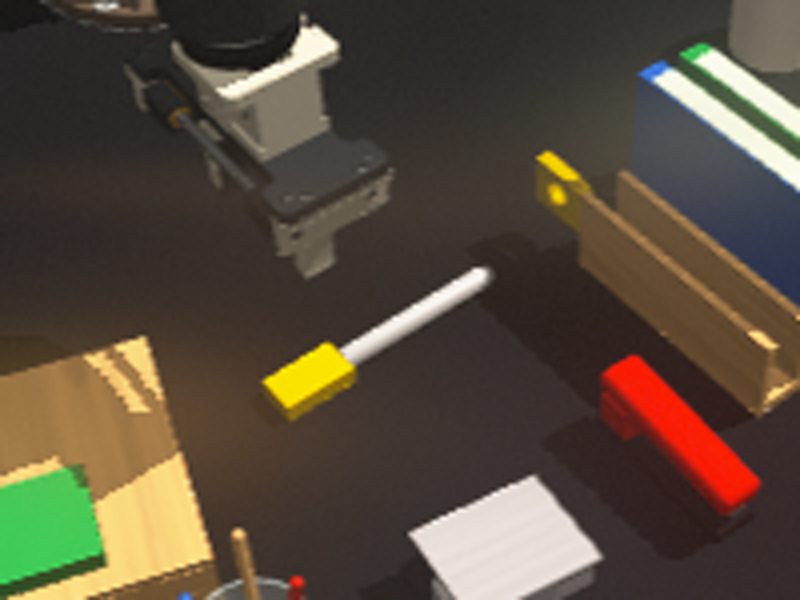

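The crop shows the bar flat on the desk. Its handle top is at crop (263–355, 343–410), its tip at (487, 275), and the yellow eyelet's hole at (558, 194).

```bash
python3 - <<'E'
from h import *
np.set_printoptions(precision=4,suppress=True)
s=capture("scene"); C=lambda L:np.array(L)/4+[150,130]
print("handle corners",back(s,C([(263,381),(330,343),(355,372),(290,411)]),.018))
print("tip",back(s,C([(488,272)]),.009), "neck",back(s,C([(348,353)]),.009))
print("hole z55",back(s,C([(558,194)]),.055))
# fit bar pose to yellow handle outline: x,y,yaw by silhouette overlap
def corners(v):
    x,y,a=v; R=Ro.from_euler("z",a).as_matrix()
    P=np.array([[i,j,k] for i in(-.017,.017) for j in(-.06,0) for k in(0,.018)]); return P@R.T+[x,y,0]
m=yellow(s); m[:,:205]=0; m[:205]=0
U=8
M=cv2.resize(m[195:255,200:260],None,fx=U,fy=U,interpolation=cv2.INTER_LINEAR)>127
def cost(v):
    q=((proj(s,corners(v))-[200,195]+.5)*U-.5).astype(np.int32); c=np.zeros(M.shape,np.uint8); cv2.fillConvexPoly(c,cv2.convexHull(q),1)
    return 1-(M&(c>0)).sum()/(M|(c>0)).sum()
from scipy.optimize import minimize
b=minimize(cost,[.555,-.08,.13],method="Nelder-Mead",options=dict(initial_simplex=[[.555,-.08,.13],[.57,-.08,.13],[.555,-.065,.13],[.555,-.08,.25]]))
x,y,a=b.x; print("fit shoulder",b.x,np.degrees(a),b.fun,"grip",x+.03*np.sin(a),y-.03*np.cos(a),"tip",x-.14*np.sin(a),y+.14*np.cos(a))
E
```

```text
handle corners [[ 0.5583 -0.1387  0.018 ]
 [ 0.5509 -0.081   0.018 ]
 [ 0.5852 -0.0776  0.018 ]
 [ 0.5933 -0.1337  0.018 ]]
tip [[0.5421 0.0591 0.009 ]] neck [[ 0.5593 -0.0711  0.009 ]]
hole z55 [[0.5363 0.1259 0.055 ]]
fit shoulder [ 0.5612 -0.0774  0.1661] 9.517150635110413 0.12166105499438828 grip 0.5661464944389363 -0.10698827036213099 tip 0.5380382136256703 0.0606718756169376
```

```bash

python3 -m creep '[[87.6,0.45,0,-1,0,0,0],[87.6,0.45,0,-1,0,0,0],[87.6,0,0,-1,0,0,0],[87.6,0,0,-1,0,0,0],[87.6,0,0,-1,0,0,0],[87.6,0,0,-0.8,0,0,0],[87.6,0,0,-0.25,0,0,0],[25,0,0,0,0,0,0]]' 60
python3 -m creep '[[25,0,0,0,0,0,0],[25,0,0,0,0,0,0],[25,0,0,0,0,0,0],[25,0,0,0,0,0,0],[25,0,0,0,0,0,0],[25,0,0,0,0,0,0],[25,0,0,0,0,0,0],[25,0,0,0,0,0,0]]' 60
python3 -m creep '[[25,0,0,0,0,0,0],[25,0,0,0,0,0,0],[25,0,0,0,0,0,0],[25,0,0,0,0,0,0]]' 60
```

```text
time_s: 9.5
tcp_pos: [0.5653, -0.1064, 0.0019]
eef_rot: [179.8, -0.0, -82.1]
contact_force: [0.1, 0.3, -0.6]
gripper_width: 0.0844
gripper_force: 0.0
time_s: 10.17
tcp_pos: [0.5661, -0.1073, 0.0029]
eef_rot: [180.0, 0.0, -82.2]
contact_force: [0.7, -0.1, 2.3]
gripper_width: 0.0334
gripper_force: 60.4
time_s: 10.5
tcp_pos: [0.5662, -0.1073, 0.0029]
eef_rot: [-180.0, -0.0, -82.2]
contact_force: [-1.0, -0.2, 2.2]
gripper_width: 0.0334
gripper_force: 59.9
```

```bash

python3 -m creep '[[25,0,0,0.6,0,0,0],[25,0,0,0.6,0,0,0],[25,0,0,0.64,0,0,0],[25,-0.1,0.5,0,0,0,0],[25,-0.1,0.5,0,0,0,0],[25,0,0,0,0,0,0],[25,0,0,0,0,0,0]]'
cat > fit.py <<'E'
from h import *
from scipy.optimize import minimize
np.set_printoptions(precision=4,suppress=True)
def box(x0,x1,y0,y1,z0,z1): return np.array([[i,j,k] for i in(x0,x1) for j in(y0,y1) for k in(z0,z1)])
def iou(q,m,P,U=8):   # q camera, m mask, P list of convex corner sets in world
    ys,xs=np.nonzero(m); x0,x1,y0,y1=xs.min()-8,xs.max()+9,ys.min()-8,ys.max()+9
    M=cv2.resize(m[y0:y1,x0:x1].astype(np.uint8)*255,None,fx=U,fy=U)>127
    c=np.zeros(M.shape,np.uint8)
    for p in P: cv2.fillConvexPoly(c,cv2.convexHull(((proj(q,p)-[x0,y0]+.5)*U-.5).astype(np.int32)),1)
    return 1-(M&(c>0)).sum()/(M|(c>0)).sum()
def place(P,x,y,a,z=0): return P@Ro.from_euler("z",a).as_matrix().T+[x,y,z]
def nm(f,x0,d): return minimize(f,x0,method="Nelder-Mead",options=dict(initial_simplex=np.vstack([x0,np.array(x0)+np.diag(d)])))
def big(m,box):
    l,t,r_,b=box; o=np.zeros_like(m); o[t:b,l:r_]=m[t:b,l:r_]>0; return o
E
python3 - <<'E'
from fit import *
p=capture("top"); s=capture("scene")
cv2.imwrite("pics/s3.png",cv2.resize(s["frame"][130:250,180:340,::-1],(800,600),interpolation=cv2.INTER_CUBIC))
q0=dict(p); q0["frame"]=cv2.imread("pics/top0.png")[:,:,::-1].copy()
my=big(yellow(q0),(225,225,250,265))
pl=box(-.022,.022,0,.012,.033,.077)
for a in(7,8,9):
    b=nm(lambda v:iou(q0,my,[place(pl,v[0],v[1],np.radians(a))]),[.53,.123],[.01,.01]); print("near eyelet from top, yaw",a,b.x,b.fun)
b=nm(lambda v:iou(q0,my,[place(pl,*v)]),[.53,.123,.13],[.01,.01,.1]); print("free",b.x,b.fun)
# steel: edge scan in top0
g=cv2.cvtColor(q0["frame"],cv2.COLOR_RGB2HSV); sub=q0["frame"][232:264,186:206].mean(2).astype(int); print(sub)
E
```

```text
time_s: 11.08
tcp_pos: [0.5603, -0.0812, 0.048]
eef_rot: [179.9, 0.0, -82.1]
contact_force: [0.3, -0.1, -1.0]
gripper_width: 0.0338
gripper_force: 59.9
near eyelet from top, yaw 7 [0.5299 0.1264] 0.268993839835729
near eyelet from top, yaw 8 [0.531  0.1255] 0.2646757095634332
near eyelet from top, yaw 9 [0.5305 0.1257] 0.27689855402482066
free [0.531  0.1258 0.1091] 0.2621082621082621
[[ 39  39  41  45  74 125 157 150 119  96  96  99 100  98  95  86  72  54
   46  52]
 [ 38  40  38  42  74 124 165 168 139 101  90  92  91  90  88  82  70  55
   46  55]
 [ 40  39  41  42  65 111 157 174 152 109  79  76  75  72  68  65  59  50
   48  54]
 [ 38  37  39  39  59  99 148 173 161 115  74  59  57  55  55  52  49  49
   49  55]
 [ 39  38  37  39  54  91 141 174 165 126  82  58  52  52  50  50  51  51
   51  57]
 [ 37  36  39  38  49  84 137 176 173 143 103  74  62  59  59  58  61  63
   65  69]
 [ 39  38  37  39  47  80 136 180 184 164 134  99  79  73  74  77  80  83
   85  85]
 [ 38  39  38  39  45  77 135 180 193 185 161 126  92  85  89  92  95  97
   96  94]
 [ 38  38  38  36  43  73 126 17
[... 1308 characters left out ...]
  36  38
   34  35]
 [ 34  37  37  35  35  36  43  77 135 181 199 199 186 150  95  50  37  36
   35  35]
 [ 35  33  35  35  35  36  40  71 123 168 190 191 181 150  95  54  35  35
   35  35]
 [ 35  35  34  36  35  34  37  58 100 140 159 161 153 128  86  53  39  36
   34  34]
 [ 35  34  32  34  35  34  38  46  71  97 113 115 108  92  69  49  39  37
   34  37]
 [ 33  33  34  35  37  33  35  39  45  59  66  71  69  62  51  46  37  36
   36  35]
 [ 35  33  35  36  36  36  35  35  35  41  42  46  46  43  40  38  35  35
   35  33]
 [ 32  35  36  36  35  35  37  35  35  35  35  36  36  35  35  37  34  35
   36  34]
 [ 36  34  34  34  33  36  33  35  37  34  36  32  36  33  34  34  36  34
   33  33]]
```

View pics/s3.png

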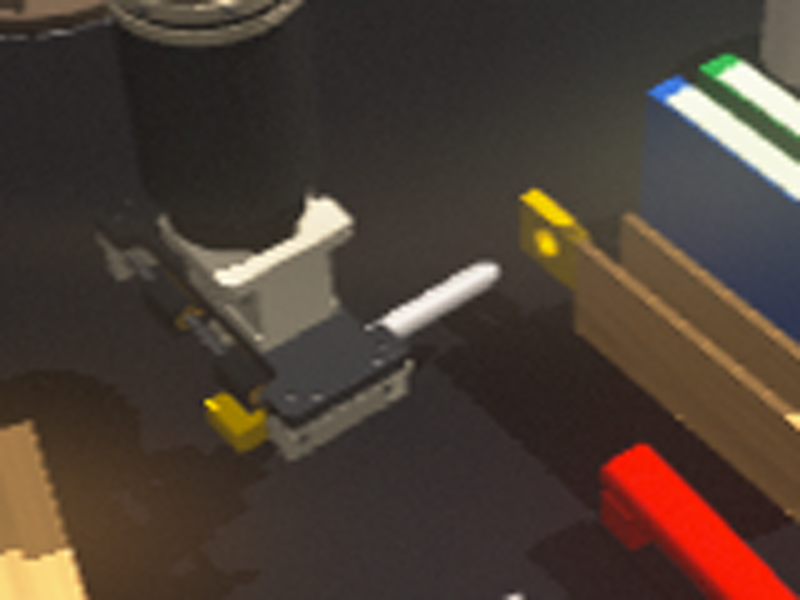

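The crop shows the tip at crop (492, 270), heading up and right towards the hole at (545, 242), and nearly aligned with it. I'll overlay the models to refine this.

```bash
cat > ov.py <<'E'
from fit import *
import sys
def overlay(near,yaw,name,off=(180,130),f=8,wh=(100,75),cam_="scene",barx=True):
    s=capture(cam_); st=r.get_state(); U=f
    im=cv2.resize(s["frame"][off[1]:off[1]+wh[1],off[0]:off[0]+wh[0],::-1],None,fx=U,fy=U,interpolation=cv2.INTER_CUBIC)
    def line(P,c,cl=True): cv2.polylines(im,[(((proj(s,P)-off+.5)*U-.5)*16).astype(np.int32)],cl,c,1,cv2.LINE_AA,4)
    a=np.radians(yaw); t=np.linspace(0,2*np.pi,40)
    for y0 in(0,.108):
        for y in(y0,y0+.012):
            line(place(np.array([[-.022,y,.033],[.022,y,.033],[.022,y,.077],[-.022,y,.077]]),*near,a),(255,0,255))
            line(place(np.c_[.0105*np.cos(t),0*t+y,.055+.0105*np.sin(t)],*near,a),(0,255,255))
    b=np.radians(st["eef_rot"][2]+90); x,y,z=st["tcp_pos"]; g=np.array([x,y,0])
    for yy,rr in((.17,.005),(.161,.009),(.08,.009)): line(place(np.c_[rr*np.cos(t),0*t+yy,z+.006+rr*np.sin(t)],x,y,b),(0,255,0))
    line(place(np.array([[0,.08,z+.006],[0,.23,z+.006]]),x,y,b),(0,255,0),False)
    cv2.imwrite(name,im)
if __name__=="__main__":
    a=[float(v) for v in sys.argv[1:4]]
    overlay(a[:2],a[2],"pics/"+sys.argv[4],off=(250,150),f=10,wh=(80,36)); overlay(a[:2],a[2],"pics/x.png",off=(185,225),f=10,wh=(80,24),cam_="top")
    cv2.imwrite("pics/"+sys.argv[4],np.vstack([cv2.imread("pics/"+sys.argv[4]),cv2.imread("pics/x.png")]))
E
python3 ov.py .531 .1255 7.8 o1.png
```

```text
(no output)
```

View pics/o1.png

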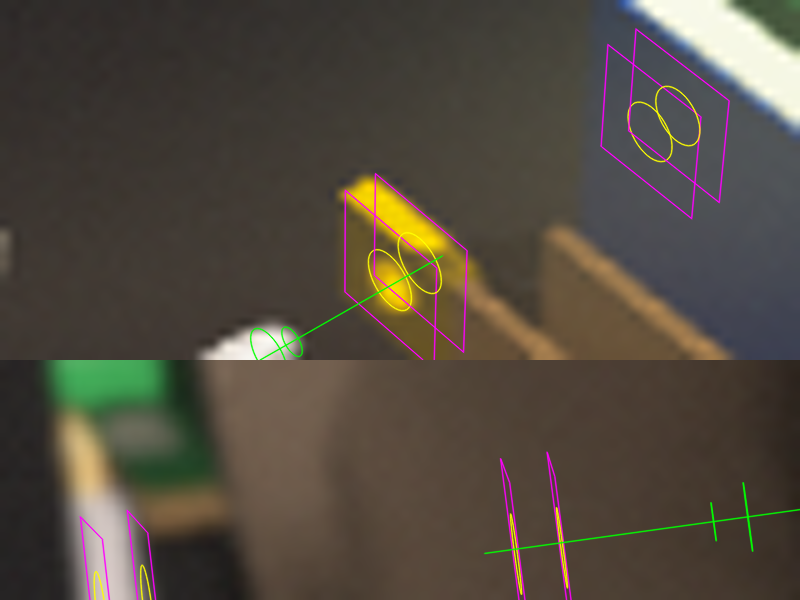

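Model and picture agree to about 1 mm. I'll correct −1 mm in x and +1 mm in z, then advance slowly.

```bash

python3 -m creep '[[25,-0.04,0,0.04,0,0,0],[25,-0.041,0.3,0,0,0,0],[25,-0.041,0.3,0,0,0,0],[25,-0.041,0.3,0,0,0,0],[25,-0.041,0.3,0,0,0,0],[25,0,0,0,0,0,0]]'
python3 -m creep '[[25,-0.027,0.2,0,0,0,0],[25,-0.027,0.2,0,0,0,0],[25,-0.027,0.2,0,0,0,0],[25,0,0,0,0,0,0]]'
```

```text
time_s: 11.78
tcp_pos: [0.556, -0.0507, 0.0499]
eef_rot: [-180.0, 0.0, -82.1]
contact_force: [0.3, -0.3, -1.3]
gripper_width: 0.0332
gripper_force: 59.9
time_s: 12.12
tcp_pos: [0.554, -0.0364, 0.0499]
eef_rot: [-180.0, 0.0, -82.2]
contact_force: [-0.3, -0.0, -1.7]
gripper_width: 0.0334
gripper_force: 59.9
```

```bash
python3 ov.py .531 .126 7.8 o2.png
```

```text
(no output)
```

View pics/o2.png

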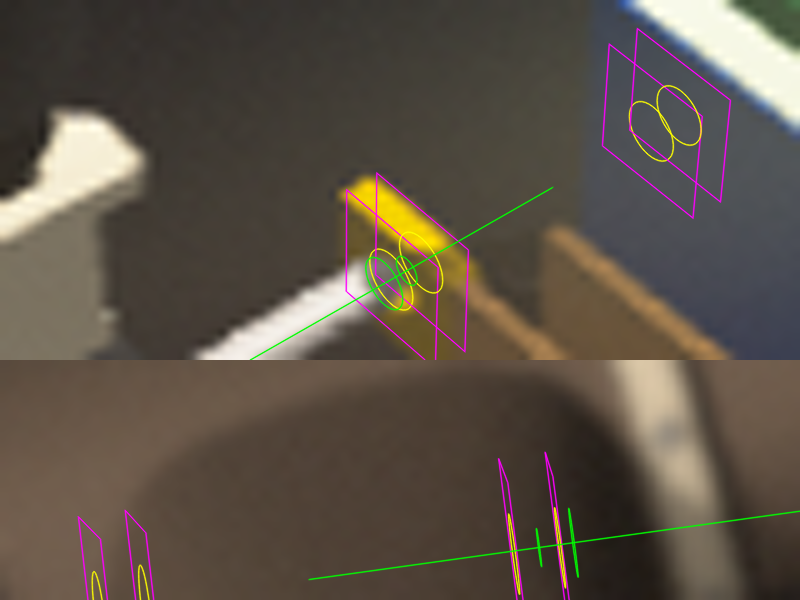

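The tip is at the face of the yellow hole, at crop (388, 268), and centred to within about 1 mm. There is no contact force, so I'll go on gently.

```bash

python3 -m creep '[[25,-0.02,0.15,0,0,0,0],[25,-0.02,0.15,0,0,0,0],[25,-0.02,0.15,0,0,0,0],[25,0,0,0,0,0,0],[25,0,0,0,0,0,0]]'
python3 -m creep '[[25,-0.02,0.15,0,0,0,0],[25,-0.02,0.15,0,0,0,0],[25,-0.02,0.15,0,0,0,0],[25,0,0,0,0,0,0],[25,0,0,0,0,0,0]]'; python3 -c "
from plant import r;s=r.get_state();print(s['moment'],s['contact_force'])"
```

```text
time_s: 12.63
tcp_pos: [0.5525, -0.0258, 0.0498]
eef_rot: [180.0, -0.0, -82.2]
contact_force: [-0.6, -0.4, -1.5]
gripper_width: 0.0333
gripper_force: 59.9
time_s: 13.05
tcp_pos: [0.551, -0.0144, 0.0498]
eef_rot: [-180.0, -0.0, -82.2]
contact_force: [0.1, -0.7, -0.9]
gripper_width: 0.0333
gripper_force: 59.9
[-0.00891873 -0.03042358  0.00826892] [ 0.13161953 -0.74179863 -0.93749427]
```

```bash

python3 -m creep '[[25,-0.041,0.3,0,0,0,0],[25,-0.041,0.3,0,0,0,0],[25,-0.041,0.3,0,0,0,0],[25,-0.041,0.3,0,0,0,0],[25,0,0,0,0,0,0],[25,0,0,0,0,0,0]]'
python3 -m creep '[[25,-0.041,0.3,0,0,0,0],[25,-0.041,0.3,0,0,0,0],[25,-0.041,0.3,0,0,0,0],[25,-0.041,0.3,0,0,0,0],[25,0,0,0,0,0,0],[25,0,0,0,0,0,0]]'; python3 -c "
from plant import r;s=r.get_state();print(s['moment'],s['contact_force'])"
```

```text
time_s: 13.55
tcp_pos: [0.5469, 0.016, 0.0499]
eef_rot: [-180.0, -0.0, -82.1]
contact_force: [-0.2, -0.4, -1.7]
gripper_width: 0.0337
gripper_force: 59.9
time_s: 14.05
tcp_pos: [0.5428, 0.0459, 0.0499]
eef_rot: [-180.0, 0.0, -82.2]
contact_force: [0.1, 0.5, -0.9]
gripper_width: 0.0333
gripper_force: 59.9
[ 0.01615748 -0.05603643  0.01478056] [ 0.13181949  0.497681   -0.93950153]
```

```bash

python3 -m creep '[[25,-0.02,0.15,0,0,0,0],[25,-0.02,0.15,0,0,0,0],[25,-0.02,0.15,0,0,0,0],[25,-0.02,0.15,0,0,0,0],[25,0,0,0,0,0,0],[25,0,0,0,0,0,0]]'
python3 -m creep '[[25,-0.02,0.15,0,0,0,0],[25,-0.02,0.15,0,0,0,0],[25,0,0,0,0,0,0],[25,0,0,0,0,0,0]]'; python3 -c "
from plant import r;s=r.get_state();print(s['moment'],s['contact_force'])"
python3 -m creep '[[25,-0.02,0.15,0,0,0,0],[25,-0.02,0.15,0,0,0,0],[25,0,0,0,0,0,0],[25,0,0,0,0,0,0]]'; python3 -c "
from plant import r;s=r.get_state();print(s['moment'],s['contact_force'])"
```

```text
time_s: 14.55
tcp_pos: [0.5408, 0.0605, 0.0498]
eef_rot: [180.0, -0.0, -82.2]
contact_force: [-1.4, -0.4, -1.7]
gripper_width: 0.0335
gripper_force: 59.9
time_s: 14.88
tcp_pos: [0.5398, 0.068, 0.0498]
eef_rot: [-180.0, -0.0, -82.2]
contact_force: [0.0, -0.1, -1.6]
gripper_width: 0.0331
gripper_force: 59.9
[ 0.02213477 -0.00649312 -0.02392271] [ 0.04841734 -0.07833691 -1.59628887]
time_s: 15.22
tcp_pos: [0.5388, 0.0756, 0.0498]
eef_rot: [-180.0, 0.0, -82.2]
contact_force: [-0.5, -1.0, -1.4]
gripper_width: 0.0335
gripper_force: 59.9
[-0.01454579 -0.03751678  0.02003175] [-0.46888441 -0.95532243 -1.38738966]
```

```bash

python3 -m creep '[[25,-0.02,0.15,0,0,0,0],[25,-0.02,0.15,0,0,0,0],[25,-0.02,0.15,0,0,0,0],[25,-0.02,0.15,0,0,0,0],[25,0,0,0,0,0,0],[25,0,0,0,0,0,0]]'
python3 -m creep '[[25,-0.011,0.08,0,0,0,0],[25,0,0,0,0,0,0],[25,0,0,0,0,0,0]]'; python3 -c "
from plant import r;s=r.get_state();print(s['moment'],s['contact_force'])"
python3 -m creep '[[25,-0.011,0.08,0,0,0,0],[25,0,0,0,0,0,0],[25,0,0,0,0,0,0]]'; python3 -c "
from plant import r;s=r.get_state();print(s['moment'],s['contact_force'])"
```

```text
time_s: 15.72
tcp_pos: [0.5368, 0.0906, 0.0498]
eef_rot: [180.0, -0.0, -82.2]
contact_force: [0.4, -1.1, -1.4]
gripper_width: 0.0335
gripper_force: 59.9
time_s: 15.97
tcp_pos: [0.5366, 0.0923, 0.0498]
eef_rot: [-180.0, -0.0, -82.2]
contact_force: [0.3, 0.0, -2.1]
gripper_width: 0.0334
gripper_force: 59.9
[-0.00450874 -0.06451764  0.09882681] [ 0.34471389  0.01847479 -2.06406693]
time_s: 16.22
tcp_pos: [0.5363, 0.0943, 0.0498]
eef_rot: [180.0, 0.0, -82.2]
contact_force: [1.2, 0.3, -1.1]
gripper_width: 0.0332
gripper_force: 59.9
[ 0.05536292 -0.08621066  0.00098561] [ 1.24435109  0.28560612 -1.10698039]
```

```bash

for i in 1; do python3 -m creep '[[25,-0.007,0.05,0,0,0,0],[25,0,0,0,0,0,0],[25,0,0,0,0,0,0]]' | grep -E "tcp|contact"; done
python3 -m creep '[[25,-0.007,0.05,0,0,0,0],[25,0,0,0,0,0,0],[25,0,0,0,0,0,0]]' | grep -E "tcp|contact"
python3 - <<'E'
from h import *
s=capture("scene"); cv2.imwrite("pics/s5.png",cv2.resize(s["frame"][140:215,250:350,::-1],(800,600),interpolation=cv2.INTER_CUBIC))
E
```

```text
tcp_pos: [0.5361, 0.0953, 0.0498]
contact_force: [0.6, -0.9, -1.3]
tcp_pos: [0.536, 0.0954, 0.0498]
contact_force: [3.3, -9.1, -2.4]
```

View pics/s5.png

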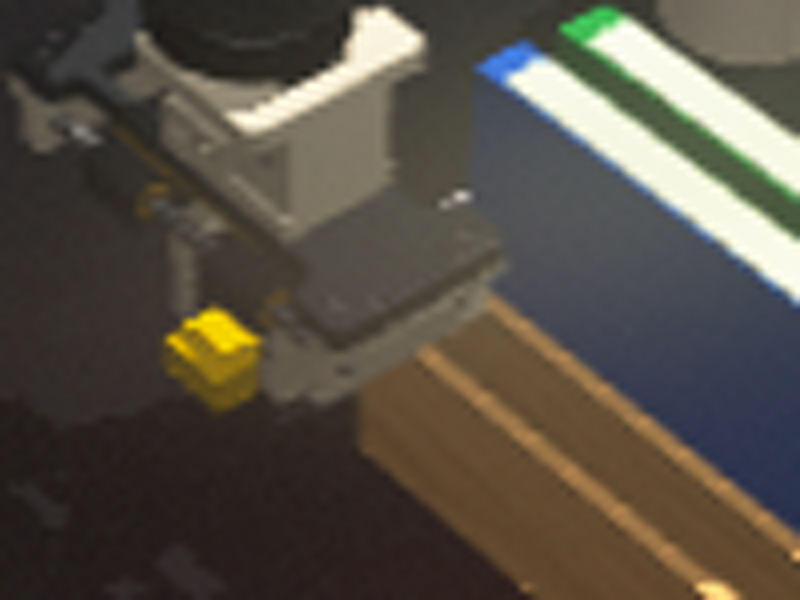

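Contact came at 9 N along −y with the shoulder at y ≈ 0.125, which matches the yellow face. Releasing and retreating upward.

```bash

python3 -m creep '[[60,0,0,0,0,0,0],[60,0,0,0,0,0,0],[60,0,0,0,0,0,0],[60,0,0,0,0,0,0],[60,0,0,0,0,0,0],[60,0,0,0,0,0,0],[60,0,0,0.3,0,0,0],[60,0,0,0.6,0,0,0]]'
python3 -m creep '[[60,0,0,1,0,0,0],[60,0,0,1,0,0,0],[60,0,0,1,0,0,0],[60,0,-1,1,0,0,0],[60,0,-1,1,0,0,0],[60,0,-1,1,0,0,0],[60,0,-1,1,0,0,0],[60,0,-1,0,0,0,0]]'
python3 -m creep '[[60,0,-1,0,0,0,0],[60,0,-1,0,0,0,0],[60,0,-1,0,0,0,0],[60,0,-1,0,0,0,0],[60,0,-1,0,0,0,0],[60,0,-1,0,0,0,0],[60,0,0,0,0,0,0],[60,0,0,0,0,0,0]]'
python3 - <<'E'
from h import *
s=capture("scene");p=capture("top")
f=lambda q,x,y:cv2.resize(q["frame"][y:y+75,x:x+100,::-1],(400,300),interpolation=cv2.INTER_CUBIC)
cv2.imwrite("pics/s6.png",np.hstack([f(s,260,130),f(p,170,200)]))
E
```

```text
time_s: 17.43
tcp_pos: [0.5348, 0.0963, 0.0714]
eef_rot: [179.8, -0.1, -82.2]
contact_force: [-0.5, 0.0, 0.5]
gripper_width: 0.0599
gripper_force: 0.0
time_s: 18.1
tcp_pos: [0.5382, -0.0292, 0.2537]
eef_rot: [-179.5, -0.0, -82.1]
contact_force: [1.8, 0.4, 0.8]
gripper_width: 0.0599
gripper_force: 0.0
time_s: 18.77
tcp_pos: [0.5356, -0.1793, 0.2476]
eef_rot: [180.0, 0.0, -82.3]
contact_force: [-0.5, 1.6, -0.4]
gripper_width: 0.0597
gripper_force: 0.0
```

View pics/s6.png

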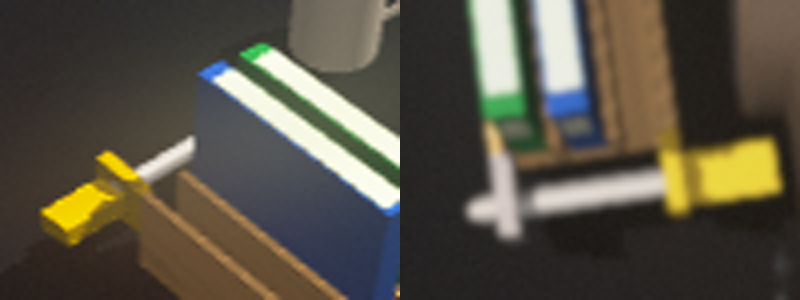

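The bar runs through both plates. The handle's shoulder is at the yellow plate, at crop (690, 175) in the top view, and the tip is out beyond the steel plate, at (480, 210).

```bash
python3 -c "
from plant import close_job;print(close_job())"
```

```text
the job is handed in; nothing more can be done
None
```

The bar is through both eyelets with its shoulder against the yellow one, it has been released and the arm is clear, and the job was handed in at about 19 s; the hand-in returned no verdict.

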